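Switch the vacuum to the filter funnel

ROBOT

A 6-joint arm with a two-finger parallel gripper is mounted at the origin on the work surface. World frame = base frame: x ahead of the robot, y to its left, z up, the work surface at z = 0. Lengths are in m, angles in degrees, forces in N, time in s.
With the tool pointing down it reaches from about 0.375 to 0.9 m from the base axis. Payload 3.1 kg.
Tool frame: the origin (TCP) lies where the fingers leave the gripper's body, on its centre line; the fingertips stand 70 mm ahead of it and the grasp point (between the pads) lies 51 mm ahead of it; z points along the fingers, y is the line along which they close (so a half turn about z gives the same grasp; the last joint's range is limited). The gripper opens to 87 mm and grips with 3 to 60 N. Pads are 19 mm wide; open, the fingers measure 117 mm over their backs; the gripper's body (75 mm by 190 mm) begins 51 mm behind the grasp point.
Start: joints at [56.293, 30.224, 82.088, -0, 67.689, -10.227], TCP at [0.249, 0.573, 0.292] pointing down, gripper open.
Joint ranges: [-176.69, 176.69], [-43.24, 126.21], [12.49, 139.97], [-82, 262], [0, 151.66], [-163.58, 163.58]. Speed limits (degrees/s): [159.86, 159.86, 180, 180, 180, 180].

INTERFACE

Orientations are given as a 3x3 rotation matrix whose columns are the frame's x, y, z axes.
In Python, from rig import readout, capture, calibration, bot, look_for gives the robot as it stands. The module is installed in compiled form; this text tells all that it offers.
- The arm moves only by the shell command python3 -m pendant 'ROWS'. ROWS is JSON, a list of rows, each a list of 7 numbers: the shift along the tool's x, y, z normalised to -1 to 1, where 1 is 200 mm, then the turn, a rotation vector about the tool's x, y, z normalised to -1 to 1, where 1 is 180 degrees, then the closure, from -1 (fully open) to 1 (shut). In form: [[dx, dy, dz, ax, ay, az, grip], ...]. A call has 1 to 8 rows; each row is the pose to reach, as a shift and turn from the pose commanded when the call began, along the tool's axes at that moment, turning the shorter way round; what a row does not reach only later rows make up. A row lasts 1/10 s, in which the tool goes at most 50 mm and 8.59 degrees, less where a joint would pass 70% of its speed; a pose out of reach is approached as far as the arm can. A call with a number of a shift or a turn outside -1 to 1 is refused whole. A call with a gripper value outside its range is refused whole. The fingers move at their own pace and stop on an object; the grip force is fixed at half the most. Time passes only in rows, so rows that repeat a pose let the fingers close. It gives the time, the measured TCP pose, the force, the opening and the grip force at its end, in the units of the state.
- readout.read_state(): the state, without advancing time (a new reading comes with each control period).
- capture(name): name is "side" or "top"; returns (picture, depth): 420x560x3 uint8, red, green, blue; 420x560 float32, m along the optical axis (not along the pixel's ray), 0 where there is no reading.
- calibration(name): a dict with "mtx" (3x3 intrinsics, pixels), "T" (4x4, takes a point from camera to world coordinates). Camera axes: x right, y down, z forward; pixel columns grow to the right and rows downward; lengths in m; the calibration is good to about 2 mm. A picture is of the moment at which its call begins. calibration takes no time and is no camera call.
- bot.hand_in(): hands the job in; it is judged then, once.
Trained networks look in the newest picture that a camera, given by its name, has taken for a name from the list of things; names that differ only in an ending like _2 or _b are one class to them, and where a whole thing is asked for, a point or a joint stands for the part that bears it (a point fixed in the world has none). Each returns a list of dicts, best first, with "conf" (0 to 1); they miss things now and then, are a little off and sometimes report something else, mostly with a low value. They report only what shows in the picture. A call takes as long as a camera call.
- look_for(thing, camera): "extent" ([left, top, right, bottom] in pixels, round what is visible of it).
The state is a dict: "time_s": time; "joint_positions": joint angles; "qvel": joint speeds; "tau": joint torques, N m; "position": TCP position; "tcp_rot": TCP orientation; "force": force on the tool from outside, world axes, zero at the start; "moment": the same for the moment, N m; "opening": opening from 0.0 (shut) to 1.0 (fully open); "grasp_force": force on a finger pad.
Only numpy, scipy, OpenCV 4.12 (cv2) and the standard library are available. Lean on these libraries where they do the work, as an engineer would, in place of code of your own. Each camera call takes 0.05 s, during which the arm holds its last target. There are 200 camera calls.

TASK

On the three-port vacuum filtration manifold, the valve of one capped port has been left open: turn its handle fully closed (crosswise), and turn the handle of the valve under the filter funnel fully open (pointing towards the robot, in line with its riser). Leave the third valve closed, and do not disturb the funnel, the caps or the bottle, beaker and dishes nearby.

Things in the scene. Friction and masses are not known exactly. Their poses are not given: they have to be found in the camera images.
- stand: Fixed stainless vacuum manifold: 110 x 630 mm foot plate, 44 mm header pipe along y, axis 35 mm above the bench, with three valve stations at y = -170, 0, 170 mm in any order. Origin: bench level under the pipe's middle; z up, y along the pipe, x away from the robot.
- rail (a point): Middle of the fixed guard rail: 18 mm round bar along y over the whole manifold, 350 mm above the bench, 43 mm to the -x side of the risers. It hangs over the handles: come at them with the tool leaning, about along the stems. Its end posts stand at y = +-305, x = +45 mm of the stand. Axes as the stand's.
- station_a: Fixed upright port: 24 mm riser, 48 mm brass ball centred 80 mm above the bench, 64 mm head with flat top at 167 mm; the valve stem leans from the ball 30 deg off vertical to the -x side. Origin: riser axis at bench level; z up, y along the pipe, x away from the robot. Station A carries the filter funnel; its valve starts closed or nearly so.
- pivot_a (a point): Fixed point on the handle's turning axis at mid-thickness of the handle: 55 mm to the -x side of the riser axis, 175 mm above the bench; axes as its station's. The turning axis (stem) runs along (-0.5, 0, 0.866) in these axes. Station A carries the filter funnel; its valve starts closed or nearly so.
- handle_a (a point): Middle of the bare metal grip of the handle, 80 mm from the turning axis. Grip: 40 to 120 mm from the axis, 20 mm wide, 12 mm thick; hub end a 12 x 8 mm flat bar. It turns in the plane square to the stem. Axes turn with it: z outwards along the stem, -y to its free end. Station A carries the filter funnel; its valve starts closed or nearly so.
- valve_a (a joint): Turn, rad. 0 = closed stop: handle crosswise, free end to the station's -y. 1.571 = open stop: free end down the slope to the robot side, along (-0.866, 0, -0.5) in station axes. Stiff: about 0.2 N m, 2.5 N at the grip; stays where left. Station A carries the filter funnel; its valve starts closed or nearly so.
- station_b: Fixed upright port: 24 mm riser, 48 mm brass ball centred 80 mm above the bench, 64 mm head with flat top at 167 mm; the valve stem leans from the ball 30 deg off vertical to the -x side. Origin: riser axis at bench level; z up, y along the pipe, x away from the robot. Station B carries a cap; its valve is the only one that starts open or nearly so.
- pivot_b (a point): Fixed point on the handle's turning axis at mid-thickness of the handle: 55 mm to the -x side of the riser axis, 175 mm above the bench; axes as its station's. The turning axis (stem) runs along (-0.5, 0, 0.866) in these axes. Station B carries a cap; its valve is the only one that starts open or nearly so.
- handle_b (a point): Middle of the bare metal grip of the handle, 80 mm from the turning axis. Grip: 40 to 120 mm from the axis, 20 mm wide, 12 mm thick; hub end a 12 x 8 mm flat bar. It turns in the plane square to the stem. Axes turn with it: z outwards along the stem, -y to its free end. Station B carries a cap; its valve is the only one that starts open or nearly so.
- valve_b (a joint): Turn, rad. 0 = closed stop: handle crosswise, free end to the station's -y. 1.571 = open stop: free end down the slope to the robot side, along (-0.866, 0, -0.5) in station axes. Stiff: about 0.2 N m, 2.5 N at the grip; stays where left. Station B carries a cap; its valve is the only one that starts open or nearly so.
- station_c: Fixed upright port: 24 mm riser, 48 mm brass ball centred 80 mm above the bench, 64 mm head with flat top at 167 mm; the valve stem leans from the ball 30 deg off vertical to the -x side. Origin: riser axis at bench level; z up, y along the pipe, x away from the robot. Station C carries the other cap; its valve starts closed (within 0.1 rad).
- pivot_c (a point): Fixed point on the handle's turning axis at mid-thickness of the handle: 55 mm to the -x side of the riser axis, 175 mm above the bench; axes as its station's. The turning axis (stem) runs along (-0.5, 0, 0.866) in these axes. Station C carries the other cap; its valve starts closed (within 0.1 rad).
- handle_c (a point): Middle of the bare metal grip of the handle, 80 mm from the turning axis. Grip: 40 to 120 mm from the axis, 20 mm wide, 12 mm thick; hub end a 12 x 8 mm flat bar. It turns in the plane square to the stem. Axes turn with it: z outwards along the stem, -y to its free end. Station C carries the other cap; its valve starts closed (within 0.1 rad).
- valve_c (a joint): Turn, rad. 0 = closed stop: handle crosswise, free end to the station's -y. 1.571 = open stop: free end down the slope to the robot side, along (-0.866, 0, -0.5) in station axes. Stiff: about 0.2 N m, 2.5 N at the grip; stays where left. Station C carries the other cap; its valve starts closed (within 0.1 rad).
- funnel: open steel filter funnel, 62 mm across, 130 mm high, standing loose on the port of station A. Origin: centre of its underside.
- cap_b: dark rubber blanking cap, 58 mm disc with a 28 mm knob, 42 mm high, lying loose on the port of station B. Origin: centre of its underside.
- cap_c: dark rubber blanking cap, 58 mm disc with a 28 mm knob, 42 mm high, lying loose on the port of station C. Origin: centre of its underside.
- bottle: bystander: amber glass bottle with white cap, 72 mm across, 165 mm high, on the bench to the robot's left. Origin: centre of its underside.
- beaker: bystander: glass beaker, 84 mm across, 110 mm high, on the bench to the robot's right. Origin: centre of its underside.
- dishes: bystander: stack of three culture dishes, 90 mm across, 48 mm high, on the bench to the robot's left. Origin: centre of its underside.

How it is judged:
By the outcome, as a careful person would: the job done as asked, in the order asked, and still so for the second after the job is handed in, with the robot touching nothing.
It also fails if it takes over 64 s, if anything falls off the work surface, if the arm or the gripper's body presses on something with over 40 N, if the wrist force passes 120 N, or if a joint passes its speed limit or range.

## Working session

There is one attempt and no reset: what is moved stays moved. The work goes in short steps, Python scripts to look and compute and a shell command to move; the robot and the scene stay as the last step left them, time stands still between calls to the robot, and variables do not carry over. Pictures are saved under pics/ and viewed, at most 10 in all, crops included, and the job is handed in when it is done.

```bash
mkdir -p pics; python3 - <<'E'
from rig import *
import cv2,numpy as np
for n in("side","top"):
    p,d=capture(n);cv2.imwrite(f"pics/{n}0.png",p[:,:,::-1]);np.save(f"pics/{n}d.npy",d)
    c=calibration(n);print(n,c["mtx"].round(1).tolist(),c["T"].round(3).tolist())
    for t in("stand","funnel","cap_b","handle_a","bottle","beaker","dishes"):
        print(t,[(np.round(r["extent"]).tolist(),round(r["conf"],2)) for r in look_for(t,n)][:5])
print(readout.read_state())
E
```

```text
side [[414.9, 0.0, 278.5], [0.0, 414.9, 211.7], [0.0, 0.0, 1.0]] [[-0.458, 0.587, -0.668, 1.283], [0.889, 0.3, -0.346, 0.41], [-0.002, -0.752, -0.659, 0.97], [0.0, 0.0, 0.0, 1.0]]
stand [([141.0, 150.0, 390.0, 347.0], 0.66)]
funnel [([308.0, 224.0, 334.0, 275.0], 0.61)]
cap_b [([194.0, 213.0, 213.0, 234.0], 0.79), ([249.0, 238.0, 266.0, 254.0], 0.76)]
handle_a [([228.0, 214.0, 270.0, 234.0], 0.49), ([208.0, 208.0, 228.0, 217.0], 0.43)]
bottle [([231.0, 218.0, 272.0, 236.0], 0.61), ([424.0, 260.0, 459.0, 315.0], 0.55), ([197.0, 215.0, 214.0, 235.0], 0.18)]
beaker [([308.0, 223.0, 336.0, 275.0], 0.71), ([145.0, 165.0, 170.0, 201.0], 0.63)]
dishes [([410.0, 321.0, 449.0, 364.0], 0.76), ([209.0, 206.0, 227.0, 218.0], 0.17)]
top [[488.1, 0.0, 280.1], [0.0, 488.1, 218.1], [0.0, 0.0, 1.0]] [[-0.017, -0.996, 0.092, 0.376], [-1.0, 0.018, 0.012, 0.006], [-0.014, -0.092, -0.996, 1.953], [0.0, 0.0, 0.0, 1.0]]
stand [([193.0, 169.0, 381.0, 217.0], 0.62)]
funnel [([227.0, 185.0, 248.0, 204.0], 0.78), ([285.0, 208.0, 320.0, 218.0], 0.7)]
cap_b [([327.0, 185.0, 337.0, 195.0], 0.72), ([280.0, 188.0, 
[... 416 characters left out ...]
.59737550e-04,
        6.76882177e+01, -1.02267432e+01]), 'qvel': array([ 0.10638369,  0.0520549 ,  0.05695324, -0.01753067, -0.01161236,
        0.00994942]), 'tau': array([-7.83236683e-04, -4.39957523e+01, -1.76980054e+01,  6.32941467e-02,
        5.04225609e-02, -8.36871436e-06]), 'position': array([0.24899038, 0.57323885, 0.29227976]), 'tcp_rot': array([[-9.17190024e-01,  3.98450070e-01,  3.94120296e-05],
       [ 3.98450071e-01,  9.17190023e-01,  4.57014480e-05],
       [-1.79385752e-05,  5.76206382e-05, -9.99999998e-01]]), 'force': array([-0.40900546, -0.39641673, -0.44298236]), 'moment': array([ 0.01286538, -0.00485761, -0.01247535]), 'grasp_force': 0.0, 'opening': 1.0012784815039324}
```

```bash
python3 - <<'E'
import cv2,numpy as np
t=cv2.imread("pics/top0.png")[150:290,130:460];s=cv2.imread("pics/side0.png")[130:380,120:480]
t=cv2.resize(t,(792,336),interpolation=3);s=cv2.resize(s,(792,550),interpolation=3)
cv2.imwrite("pics/t1.png",t);cv2.imwrite("pics/s1.png",s)
E
```

```text
(no output)
```

View pics/t1.png

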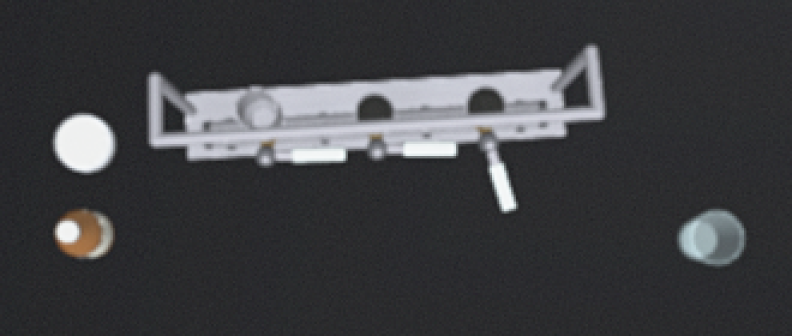

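View pics/s1.png

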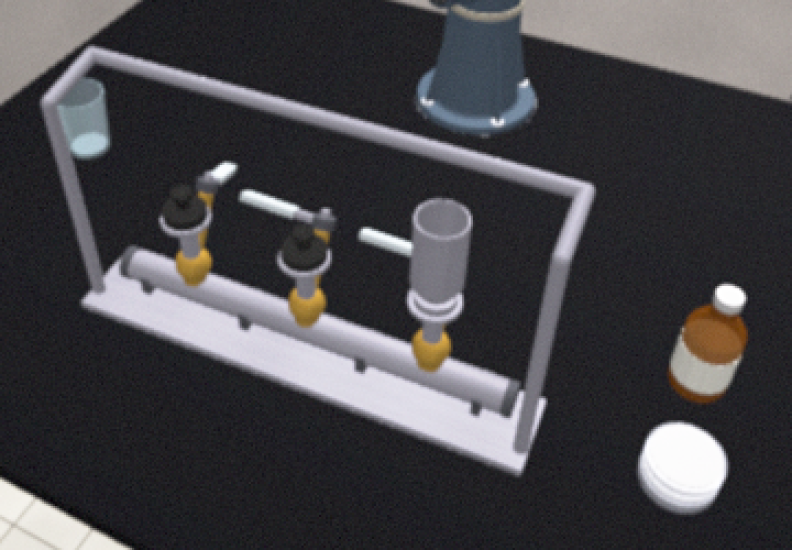

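Top view: the funnel station A is on the left (hub at crop 265,155; handle nearly crosswise). C is in the middle (377,148; closed). B is on the right (488,143), with its handle towards the robot, tip at about 505,208. Next I'll measure the stand from the depth.

```bash
cat > h.py <<'E'
import numpy as np
from rig import *
from scipy.spatial.transform import Rotation as Ro
def cloud(n,d):
    c=calibration(n);v,u=np.indices(d.shape);K=c["mtx"]
    P=np.stack([(u-K[0,2])/K[0,0]*d,(v-K[1,2])/K[1,1]*d,d],-1)
    return P@c["T"][:3,:3].T+c["T"][:3,3]
E
python3 - <<'E'
from h import *
d=np.load("pics/topd.npy");W=cloud("top",d);Z=W[...,2]
m=np.zeros_like(d,bool);m[165:215,185:390]=1;m&=d>0
r=W[m&(Z>.335)&(Z<.375)];print("rail region",len(r),r.min(0).round(3),r.max(0).round(3))
x0=np.median(r[:,0]);
for k in range(5):
    p=np.polyfit(r[:,1],r[:,0],1);res=r[:,0]-np.polyval(p,r[:,1]);r=r[abs(res)<.013]
print("rail x=p0*y+p1",p.round(4),len(r),"y",r[:,1].min(),r[:,1].max(),"z",np.median(r[:,2]),res.std())
for nm,(u,v) in dict(A=(240.4,214.6),C=(287.1,211.7),B=(333.3,209.6)).items():
    print(nm,W[int(v),int(u)].round(3))
# cloud of handle-level points
for nm,(l,t,rr,b) in dict(A=(236,210,276,221),C=(284,207,322,219),B=(330,205,348,242)).items():
    q=W[t:b,l:rr][(Z[t:b,l:rr]>.08)&(Z[t:b,l:rr]<.25)];
    print(nm,len(q),q.mean(0).round(3),q.min(0).round(3),q.max(0).round(3));np.save(f"pics/{nm}.npy",q)
for nm,(u,v) in dict(bottle=(158,247),beaker=(428,249),dishes=(165,210),fun=(238,196)).items():
    print(nm,W[v,u].round(3))
E
```

```text
rail region 1284 [ 0.552 -0.31   0.335] [0.685 0.319 0.369]
rail x=p0*y+p1 [-0.0454  0.5784] 653 y -0.30941095280535413 0.3113329911450475 z 0.35723240402729406 0.0038706850007668037
A [0.558 0.173 0.184]
C [0.565 0.002 0.189]
B [ 0.569 -0.165  0.195]
A 213 [0.556 0.123 0.179] [0.54  0.053 0.14 ] [0.577 0.184 0.195]
C 219 [ 0.563 -0.049  0.179] [ 0.548 -0.115  0.152] [0.584 0.013 0.194]
B 185 [ 0.531 -0.182  0.158] [ 0.47  -0.21   0.116] [ 0.589 -0.155  0.201]
bottle [0.443 0.478 0.162]
beaker [ 0.423 -0.555  0.006]
dishes [0.592 0.479 0.056]
fun [0.625 0.18  0.179]
```

```bash
cat >> h.py <<'E'
s=.0454;S=Ro.from_euler("z",s).as_matrix();O=np.array([.5784,.0,0])+S@[.043,.002,0]  # stand
ST=np.array([-.5,0,.866]);DN=np.array([-.866,0,-.5])
Y=dict(A=.17,C=0.,B=-.17)
B3=np.stack([[0,-1.,0],DN,ST],1)          # plane coords: a (-y), b (downslope), c (stem)
piv=lambda k:O+S@[-.055,Y[k],.175]
def plane(k,P):return (np.atleast_2d(P)-O-S@[-.055,Y[k],.175])@S@B3
def pose(k,abc,lean=30,yaw=0):  # fingertip centre at plane coords abc
    l=np.radians(lean);z=np.array([np.sin(l),0,-np.cos(l)]);y=np.array([0,1.,0])
    R=S@np.stack([np.cross(y,z),y,z],1)@Ro.from_euler("z",yaw,degrees=True).as_matrix()
    return piv(k)+S@B3@abc-.07*R[:,2],R
def row(p,R,p0=None,R0=None):
    if p0 is None:
        q=readout.read_state();p0,R0=q["position"],q["tcp_rot"]
    return np.r_[R0.T@(p-p0)/.2,Ro.from_matrix(R0.T@R).as_rotvec()/np.pi].round(3)
def st(k=None):
    q=readout.read_state();print("t",round(q["time_s"],2),"p",q["position"].round(3),"F",q["force"].round(1),"j",q["joint_positions"].round(0))
    if k:print("tip abc",k,(plane(k,q["position"]+.07*q["tcp_rot"][:,2])[0]*1e3).round(1))
E
python3 - <<'E'
from h import *
for k in "ABC":
    q=plane(k,np.load(f"pics/{k}.npy"));q=q[(abs(q[:,2])<.02)&(np.hypot(q[:,0],q[:,1])>.04)]
    th=np.arctan2(q[:,1],q[:,0]);print(k,piv(k).round(3),len(q),"theta",np.median(th).round(3),"c",np.median(q[:,2]).round(4),"r",np.hypot(q[:,0],q[:,1]).max().round(3))
p=np.array([.40,.25,.42]);R=pose("B",np.zeros(3))[1]
print(row(p,R))
p2,R2=pose("B",np.array([-.05,.09,.08]));print(p2,row(p2,R2,p,R))
E
```

```text
A [0.559 0.171 0.175] 120 theta 0.043 c 0.0068 r 0.119
B [ 0.574 -0.168  0.175] 105 theta 1.317 c 0.0069 r 0.122
C [0.566 0.001 0.175] 130 theta 0.045 c 0.0068 r 0.117
[-1.337 -1.181 -0.639 -0.038 -0.164 -0.142]
[ 0.41898531 -0.12536412  0.25990178] [ 0.392 -1.879  0.698  0.     0.     0.   ]
```

```bash
python3 -m pendant '[[-0.7,-0.6,-0.33,-0.038,-0.164,-0.142,1],[-0.7,-0.6,-0.33,-0.038,-0.164,-0.142,1],[-0.7,-0.6,-0.33,-0.038,-0.164,-0.142,1],[-0.7,-0.6,-0.33,-0.038,-0.164,-0.142,1],[-0.7,-0.6,-0.33,-0.038,-0.164,-0.142,1],[-0.7,-0.6,-0.33,-0.038,-0.164,-0.142,1]]'; python3 - <<'E'
from h import *
st();R=pose("B",np.zeros(3))[1];print(row(np.array([.40,.2,.42]),R))
E
```

```text
time_s: 1.4
position: [0.3285, 0.4058, 0.3583]
tcp_rot: [[-0.865, -0.046, 0.5], [-0.04, 0.999, 0.022], [-0.5, -0.001, -0.866]]
force: [-0.6, 0.8, 0.5]
opening: 0.54
grasp_force: 0.0
t 1.4 p [0.329 0.406 0.358] F [-0.6  0.8  0.5] j [ 48.  14. 103. -30.  45. -26.]
[-0.422 -1.044 -0.111 -0.     0.     0.   ]
```

```bash
python3 -m pendant '[[-0.4,-1,-0.1,0,0,0,1],[-0.4,-1,-0.1,0,0,0,1],[-0.4,-1,-0.1,0,0,0,1],[-0.4,-1,-0.1,0,0,0,1],[-0.4,-1,-0.1,0,0,0,1],[-0.4,-1,-0.1,0,0,0,1],[-0.4,-1,-0.1,0,0,0,1]]'; python3 - <<'E'
from h import *
st();p,R=pose("B",np.array([-.03,.08,.08]));print(p,row(p,R))
E
```

```text
time_s: 2.1
position: [0.3985, 0.2107, 0.4157]
tcp_rot: [[-0.865, -0.045, 0.5], [-0.039, 0.999, 0.024], [-0.5, 0.001, -0.866]]
force: [-0.3, -0.1, 0.2]
opening: 0.012
grasp_force: 0.0
t 2.1 p [0.398 0.211 0.416] F [-0.3 -0.1  0.2] j [ 18.   0. 110. -11.  41. -68.]
[ 0.42854408 -0.14495048  0.26490178] [ 0.316 -1.784  0.686  0.     0.    -0.   ]
```

```bash
python3 -m pendant '[[0,-0.9,0,0,0,0,1],[0,-0.9,0,0,0,0,1],[0,-0.9,0,0,0,0,1],[0,-0.9,0,0,0,0,1],[0,-0.9,0,0,0,0,1]]'; python3 - <<'E'
from h import *
st("B");p,R=pose("B",np.array([-.02,.08,.04]));print(p,row(p,R))
E
```

```text
time_s: 2.6
position: [0.4081, 0.0259, 0.416]
tcp_rot: [[-0.865, -0.037, 0.501], [-0.033, 0.999, 0.018], [-0.501, -0.001, -0.865]]
force: [0.6, 0.5, 1.0]
opening: 0.008
grasp_force: 0.0
t 2.6 p [0.408 0.026 0.416] F [0.6 0.5 1. ] j [ -18.   -6.  116.   15.   43. -119.]
tip abc B [-201.3   15.3  217.1]
[ 0.44897732 -0.15403249  0.23026178] [ 0.318 -0.906  0.89  -0.002  0.001 -0.002]
```

```bash
python3 -m pendant '[[0.3,-0.9,0.2,0,0,0,1],[0.3,-0.9,0.2,0,0,0,1],[0.3,-0.9,0.2,0,0,0,1],[0.3,-0.9,0.6,0,0,0,1],[0.3,-0.9,0.6,0,0,0,1],[0.3,-0.9,0.6,0,0,0,1]]'; python3 - <<'E'
from h import *
st("B");p,R=pose("B",np.array([-.02,.08,-.01]));print(p,row(p,R))
E
```

```text
time_s: 3.2
position: [0.4373, -0.1411, 0.293]
tcp_rot: [[-0.881, -0.034, 0.471], [-0.029, 0.999, 0.017], [-0.471, 0.001, -0.882]]
force: [0.3, 1.0, 0.5]
opening: 0.005
grasp_force: 0.0
t 3.2 p [ 0.437 -0.141  0.293] F [0.3 1.  0.5] j [ -42.   12.  120.   38.   33. -163.]
tip abc B [-33.1  60.5  99.9]
[ 0.47395156 -0.15289788  0.18696178] [ 0.09  -0.066  0.553 -0.002 -0.01  -0.003]
```

Joint 6 is almost at its limit, so I'll use the equivalent half-turned grip, turning about the tool's z in free space.

```bash
python3 -m pendant '[[0,0.05,-0.15,0,0,0.1,1],[0,0.05,-0.15,0,0,0.34,1],[0,0.05,-0.15,0,0,0.34,1],[0,0.05,-0.15,0,0,0.34,1],[0,0.05,-0.15,0,0,0.34,1],[0,0.05,-0.15,0,0,0.34,1],[0,0.05,-0.15,0,0,0.34,1],[0,0.05,-0.15,0,0,0.34,1]]'; python3 - <<'E'
from h import *
st("B")
E
```

```text
time_s: 4.0
position: [0.4209, -0.1287, 0.3236]
tcp_rot: [[-0.456, 0.752, 0.476], [0.859, 0.511, 0.015], [-0.232, 0.416, -0.879]]
force: [0.2, -0.3, -0.2]
opening: 0.005
grasp_force: 0.0
t 4.0 p [ 0.421 -0.129  0.324] F [ 0.2 -0.3 -0.2] j [-42.   7. 120.  34.  37. -98.]
tip abc B [-46.1  58.6 134.3]
```

```bash
python3 -m pendant '[[0,0,0,0,0,0.37,1],[0,0,0,0,0,0.37,1],[0,0,0,0,0,0.37,1],[0,0,0,0,0,0.37,1],[0,0,0,0,0,0.37,1],[0,0,0,0,0,0.37,1],[0,0,0,0,0,0.37,1],[0,0,0,0,0,0.37,1]]'; python3 - <<'E'
from h import *
st("B");p,R=pose("B",np.array([-.022,.08,.06]),yaw=180);print(p,row(p,R))
E
```

```text
time_s: 4.8
position: [0.4208, -0.1294, 0.3234]
tcp_rot: [[0.512, 0.715, 0.476], [0.809, -0.588, 0.014], [0.29, 0.378, -0.879]]
force: [0.4, 0.2, 0.2]
opening: 0.003
grasp_force: 0.0
t 4.8 p [ 0.421 -0.129  0.323] F [0.4 0.2 0.2] j [-43.   7. 120.  34.  37. -31.]
tip abc B [-45.3  58.8 134.2]
[ 0.43889685 -0.15248839  0.24758178] [-0.157 -0.011  0.375 -0.002  0.009  0.287]
```

```bash
python3 -m pendant '[[-0.157,-0.011,0.375,-0.002,0.009,0.287,1],[-0.157,-0.011,0.375,-0.002,0.009,0.287,1],[-0.157,-0.011,0.375,-0.002,0.009,0.287,1],[-0.157,-0.011,0.375,-0.002,0.009,0.287,1],[-0.157,-0.011,0.375,-0.002,0.009,0.287,1],[-0.157,-0.011,0.375,-0.002,0.009,0.287,1],[-0.157,-0.011,0.375,-0.002,0.009,0.287,1]]'; python3 - <<'E'
from h import *
import cv2
st("B");p,R=pose("B",np.array([-.022,.08,-.010]),yaw=180);print(p,row(p,R))
c,d=capture("side");cv2.imwrite("pics/s2.png",cv2.resize(c[130:330,120:400],(784,560),interpolation=3)[:,:,::-1])
E
```

```text
time_s: 5.5
position: [0.439, -0.1529, 0.2475]
tcp_rot: [[0.865, 0.049, 0.5], [0.044, -0.999, 0.021], [0.5, 0.004, -0.866]]
force: [0.7, -0.2, -0.2]
opening: 0.005
grasp_force: 0.0
t 5.5 p [ 0.439 -0.153  0.248] F [ 0.7 -0.2 -0.2] j [-44.  19. 123.  54.  27.  -4.]
tip abc B [-21.5  79.9  59.9]
[ 0.47386079 -0.15089994  0.18696178] [-0.    -0.003  0.349  0.     0.     0.002]
```

View pics/s2.png

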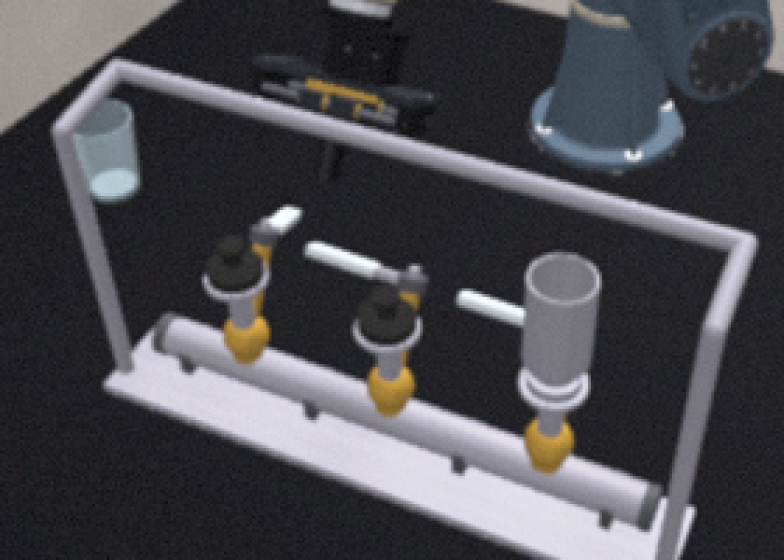

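Fingertip is at about (330,175), on the +y side of B's handle (tip 290,215), and the body lies along y as planned. Lowering beside the handle.

```bash
python3 -m pendant '[[0,0,0.12,0,0,0,1],[0,0,0.24,0,0,0,1],[0,0,0.35,0,0,0,1],[0,0,0.35,0,0,0,1]]'; python3 - <<'E'
from h import *
st("B")
E
```

```text
time_s: 5.95
position: [0.4742, -0.1521, 0.1851]
tcp_rot: [[0.866, 0.049, 0.498], [0.044, -0.999, 0.022], [0.498, 0.003, -0.867]]
force: [-0.2, -0.6, 1.0]
opening: 0.004
grasp_force: 0.0
t 5.95 p [ 0.474 -0.152  0.185] F [-0.2 -0.6  1. ] j [-40.  29. 122.  74.  21. -22.]
tip abc B [-20.8  80.8 -11.8]
```

```bash
python3 -m pendant '[[-0.015,0.075,0,0,0,0,1],[-0.01,0.14,0,0,0,0,1],[-0.005,0.205,0,0,0,0,1],[0.015,0.265,0,0,0,0,1],[0.045,0.325,0,0,0,0,1],[0.085,0.38,0,0,0,0,1],[0.135,0.425,0,0,0,0,1],[0.135,0.425,0,0,0,0,1]]'; python3 - <<'E'
from h import *
st("B")
E
```

```text
time_s: 6.75
position: [0.5005, -0.2356, 0.2013]
tcp_rot: [[0.865, 0.049, 0.499], [0.044, -0.999, 0.022], [0.499, 0.003, -0.866]]
force: [-1.7, 1.5, -1.4]
opening: 0.009
grasp_force: 0.7
t 6.75 p [ 0.5   -0.236  0.201] F [-1.7  1.5 -1.4] j [-46.  30. 113.  55.  27.  -6.]
tip abc B [63.9 53.2 -9. ]
```

```bash
python3 -m pendant '[[0.035,0.03,0,0,0,0,1],[0.075,0.05,0,0,0,0,1],[0.12,0.065,0,0,0,0,1],[0.15,0.08,0,0,0,0,1],[0.165,0.08,0,0,0,0,1],[0.165,0.08,0,0,0,0,1]]'; python3 - <<'E'
from h import *
st("B")
E
```

```text
time_s: 7.35
position: [0.5281, -0.2504, 0.2163]
tcp_rot: [[0.867, 0.047, 0.496], [0.042, -0.999, 0.021], [0.497, 0.003, -0.868]]
force: [-7.1, 1.3, -0.6]
opening: 0.005
grasp_force: 3.3
t 7.35 p [ 0.528 -0.25   0.216] F [-7.1  1.3 -0.6] j [-45.  29. 108.  47.  30.   3.]
tip abc B [80.  22.6 -9.4]
```

```bash
python3 -m pendant '[[0.02,0,0,0,0,0,1],[0.02,0,0,0,0,0,1]]'; python3 - <<'E'
from h import *
st("B")
E
```

```text
time_s: 7.55
position: [0.5287, -0.2503, 0.2166]
tcp_rot: [[0.87, 0.047, 0.491], [0.042, -0.999, 0.02], [0.492, 0.003, -0.871]]
force: [-18.4, -2.4, -1.7]
opening: 0.007
grasp_force: 8.3
t 7.55 p [ 0.529 -0.25   0.217] F [-18.4  -2.4  -1.7] j [-45.  29. 108.  46.  30.   4.]
tip abc B [79.9 22.4 -9.5]
```

B is on its stop: the force rose with no motion. Backing off and lifting.

```bash
python3 -m pendant '[[-0.08,0,0,0,0,0,1],[-0.16,0,0,0,0,0,1],[-0.25,0,-0.2,0,0,0,1],[-0.3,-0.1,-0.4,0,0,0,1],[-0.4,-0.3,-0.6,0,0,0,1],[-0.5,-0.5,-0.7,0,0,0,1],[-0.5,-0.7,-0.8,0,0,0,1],[-0.5,-0.8,-0.8,0,0,0,1]]'; python3 - <<'E'
from h import *
c,d=capture("top");W=cloud("top",d)
for k,(l,t,rr,b) in dict(A=(236,210,276,221),C=(284,207,322,219),B=(330,200,370,217)).items():
    q=plane(k,W[t:b,l:rr].reshape(-1,3));q=q[(abs(q[:,2])<.02)&(np.hypot(q[:,0],q[:,1])>.04)&(np.hypot(q[:,0],q[:,1])<.125)]
    print(k,len(q),np.median(np.arctan2(q[:,1],q[:,0])).round(3))
st("B");st("A")
p,R=pose("A",np.array([.085,.0,.18]),lean=42,yaw=180);print(p,row(p,R))
E
```

```text
time_s: 8.35
position: [0.3579, -0.0963, 0.3086]
tcp_rot: [[0.864, 0.044, 0.502], [0.041, -0.999, 0.016], [0.502, 0.006, -0.865]]
force: [0.6, -0.8, -0.2]
opening: 0.003
grasp_force: 0.0
A 120 0.044
C 128 0.051
B 119 0.001
t 8.4 p [ 0.357 -0.094  0.308] F [-0.5  1.4 -0. ] j [-48.   2. 130.  43.  35.   6.]
tip abc B [-84.2 117.9 151.7]
t 8.4 p [ 0.357 -0.094  0.308] F [-0.5  1.4 -0. ] j [-48.   2. 130.  43.  35.   6.]
tip abc A [255.8 117.9 151.7]
[0.42576578 0.08015538 0.38290014] [ 0.52  -0.852 -0.135  0.001  0.066  0.001]
```

```bash
python3 - <<'E'
from h import *
p,R=pose("A",np.array([.088,-.028,-.010]),lean=46,yaw=180);print(p)
q=p-.15*R[:,2];print(q,row(q,R))
E
```

```text
[0.54151604 0.08241096 0.22896609]
[0.43372625 0.07751394 0.33316484] [ 0.429 -0.837  0.1    0.001  0.089  0.001]
```

```bash
python3 -m pendant '[[0.05,-0.837,0,0,0.05,0,1],[0.1,-0.837,0.0,0,0.089,0,1],[0.2,-0.837,0.0,0,0.089,0,1],[0.429,-0.837,0.1,0,0.089,0,1],[0.429,-0.837,0.1,0,0.089,0,1],[0.429,-0.837,0.1,0,0.089,0,1],[0.429,-0.837,0.1,0,0.089,0,1]]'; python3 - <<'E'
from h import *
import cv2
p,R=pose("A",np.array([.088,-.028,-.010]),lean=46,yaw=180);print(p,row(p,R));st("A")
E
```

```text
time_s: 9.1
position: [0.4391, 0.0765, 0.3343]
tcp_rot: [[0.689, 0.054, 0.722], [0.041, -0.999, 0.036], [0.723, 0.005, -0.691]]
force: [-0.1, -0.7, 0.7]
opening: -0.0
grasp_force: 0.0
[0.54151604 0.08241096 0.22896609] [-0.027 -0.004  0.735 -0.001 -0.002  0.003]
t 9.1 p [0.439 0.077 0.334] F [-0.1 -0.7  0.7] j [ -9.   6. 130. 102.   9. -21.]
tip abc A [ 89.    7.8 132.6]
```

```bash
python3 -m pendant '[[-0.027,-0.004,0.13,-0.001,-0.002,0.003,1],[-0.027,-0.004,0.26,-0.001,-0.002,0.003,1],[-0.027,-0.004,0.38,-0.001,-0.002,0.003,1],[-0.027,-0.004,0.45,-0.001,-0.002,0.003,1],[-0.027,-0.004,0.45,-0.001,-0.002,0.003,1]]'; python3 - <<'E'
from h import *
import cv2
p,R=pose("A",np.array([.088,-.028,-.010]),lean=46,yaw=180);print(p,row(p,R));st("A")
c,d=capture("side");cv2.imwrite("pics/s3.png",cv2.resize(c[130:330,120:400],(784,560),interpolation=3)[:,:,::-1])
E
```

```text
time_s: 9.6
position: [0.4996, 0.074, 0.2638]
tcp_rot: [[0.701, 0.032, 0.713], [0.021, -0.999, 0.024], [0.713, -0.001, -0.701]]
force: [-0.2, -0.4, 0.8]
opening: 0.008
grasp_force: 0.0
[0.54151604 0.08241096 0.22896609] [ 0.023 -0.035  0.272  0.003  0.003 -0.003]
t 9.6 p [0.5   0.074 0.264] F [-0.2 -0.4  0.8] j [ -7.  21. 127. 153.  15. -71.]
tip abc A [95.1 -8.3 41.1]
```

View pics/s3.png

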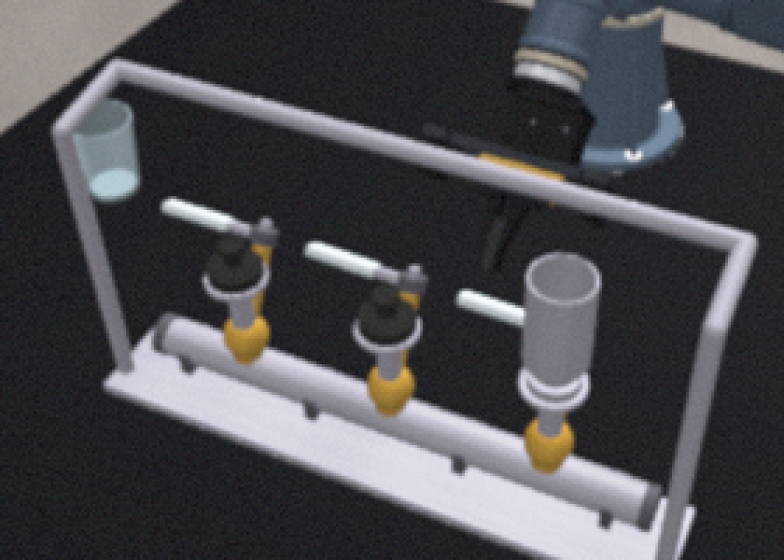

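Fingertip is at (490,262), just above A's grip (465–525, 300) and clear of the funnel and rail. Continuing down behind the handle.

```bash
python3 -m pendant '[[0.04,-0.035,0.02,0.003,0.003,-0.003,1],[0.04,-0.035,0.06,0.003,0.003,-0.003,1],[0.035,-0.035,0.13,0.003,0.003,-0.003,1],[0.03,-0.035,0.2,0.003,0.003,-0.003,1],[0.023,-0.035,0.27,0.003,0.003,-0.003,1],[0.023,-0.035,0.27,0.003,0.003,-0.003,1]]'; python3 - <<'E'
from h import *
st("A");p,R=pose("A",np.array([.088,-.028,-.010]),lean=46,yaw=180);print(row(p,R))
E
```

```text
time_s: 10.25
position: [0.5399, 0.0843, 0.2314]
tcp_rot: [[0.691, 0.049, 0.721], [0.033, -0.999, 0.036], [0.722, -0.001, -0.692]]
force: [0.8, -0.2, 0.0]
opening: 0.001
grasp_force: 0.0
t 10.25 p [0.54  0.084 0.231] F [ 0.8 -0.2  0. ] j [ -6.  28. 124. 161.  19. -77.]
tip abc A [ 85.8 -28.2  -7.1]
[-0.004  0.01   0.014 -0.001 -0.001  0.001]
```

```bash
python3 -m pendant '[[-0.034,0,0,0,0,0,1],[-0.075,0.005,-0.01,0,0,0,1],[-0.11,0.01,-0.02,0,0,0,1],[-0.155,0.01,-0.035,0,0,0,1],[-0.2,0.005,-0.048,0,0,0,1],[-0.25,-0.01,-0.06,0,0,0,1],[-0.298,-0.025,-0.075,0,0,0,1],[-0.298,-0.025,-0.075,0,0,0,1]]'; python3 - <<'E'
from h import *
st("A");R=pose("A",np.zeros(3),lean=46,yaw=180)
for ab in((76,44),(69,52),(56,65),(48,71),(40,75),(25,81)):
    p=pose("A",np.r_[ab,-8]/1e3,lean=46,yaw=180);print(ab,row(*p))
E
```

```text
time_s: 11.05
position: [0.4853, 0.0868, 0.1984]
tcp_rot: [[0.693, 0.049, 0.719], [0.033, -0.999, 0.036], [0.72, -0.002, -0.694]]
force: [1.2, 0.4, 1.8]
opening: 0.008
grasp_force: 0.8
t 11.05 p [0.485 0.087 0.198] F [1.2 0.4 1.8] j [ -6.  33. 133. 168.  32. -86.]
tip abc A [80.8 35.7 -8.5]
(76, 44) [-0.039 -0.025 -0.014 -0.001 -0.     0.   ]
(69, 52) [-0.077 -0.06  -0.025 -0.001 -0.     0.   ]
(56, 65) [-0.14  -0.126 -0.043 -0.001 -0.     0.   ]
(48, 71) [-0.168 -0.166 -0.051 -0.001 -0.     0.   ]
(40, 75) [-0.187 -0.206 -0.056 -0.001 -0.     0.   ]
(25, 81) [-0.216 -0.281 -0.064 -0.001 -0.     0.   ]
```

Joint 3 is nearing its limit, so I'll relax the lean to 30° along the rest of the arc.

```bash
python3 - <<'E'
from h import *
for *ab,l in((76,45,41),(69,55,36),(63,62,32),(56,68,30),(48,74,30),(40,79,30),(32,82,30)):
    p=pose("A",np.r_[ab,-9]/1e3,lean=l,yaw=180);print(ab,row(*p).tolist())
E
```

```text
[76, 45] [-0.014, -0.025, -0.009, -0.001, -0.028, 0.0]
[69, 55] [-0.032, -0.06, -0.019, -0.001, -0.056, 0.0]
[63, 62] [-0.042, -0.09, -0.023, -0.001, -0.078, 0.0]
[56, 68] [-0.059, -0.125, -0.028, -0.001, -0.089, 0.0]
[48, 74] [-0.088, -0.166, -0.036, -0.001, -0.089, 0.0]
[40, 79] [-0.112, -0.206, -0.043, -0.001, -0.089, 0.0]
[32, 82] [-0.126, -0.246, -0.047, -0.001, -0.089, 0.0]
```

```bash
python3 -m pendant '[[-0.014,-0.025,-0.009,0,-0.028,0,1],[-0.032,-0.06,-0.019,0,-0.056,0,1],[-0.042,-0.09,-0.023,0,-0.078,0,1],[-0.059,-0.125,-0.028,0,-0.089,0,1],[-0.088,-0.166,-0.036,0,-0.089,0,1],[-0.112,-0.206,-0.043,0,-0.089,0,1],[-0.126,-0.246,-0.047,0,-0.089,0,1],[-0.126,-0.246,-0.047,0,-0.089,0,1]]'; python3 - <<'E'
from h import *
st("A")
for ab in((25,83),(22,83)):
    p=pose("A",np.r_[ab,-9]/1e3,lean=30,yaw=180);print(ab,row(*p).tolist())
E
```

```text
time_s: 11.85
position: [0.4598, 0.1348, 0.1873]
tcp_rot: [[0.864, 0.048, 0.502], [0.041, -0.999, 0.025], [0.502, -0.002, -0.865]]
force: [1.6, -2.1, 0.8]
opening: 0.007
grasp_force: 1.1
t 11.85 p [0.46  0.135 0.187] F [ 1.6 -2.1  0.8] j [  3.  28. 126. 180.   4. -90.]
tip abc A [31.8 80.6 -9.2]
(25, 83) [-0.011, -0.035, -0.001, -0.001, -0.001, 0.0]
(22, 83) [-0.011, -0.05, -0.001, -0.001, -0.001, 0.0]
```

```bash
python3 -m pendant '[[-0.01,-0.02,0,0,0,0,1],[-0.01,-0.035,0,0,0,0,1],[-0.01,-0.045,0,0,0,0,1],[-0.01,-0.045,0,0,0,0,1]]'; python3 - <<'E'
from h import *
st("A")
E
```

```text
time_s: 12.25
position: [0.4572, 0.1435, 0.1859]
tcp_rot: [[0.865, 0.049, 0.5], [0.041, -0.999, 0.026], [0.501, -0.001, -0.866]]
force: [0.9, -1.0, 0.2]
opening: 0.008
grasp_force: 0.4
t 12.25 p [0.457 0.143 0.186] F [ 0.9 -1.   0.2] j [  4.  28. 126. 191.   4. -99.]
tip abc A [23.  83.4 -9.3]
```

```bash
python3 -m pendant '[[0,-0.015,0,0,0,0,1],[0,-0.025,0,0,0,0,1],[0,-0.025,0,0,0,0,1]]'; python3 - <<'E'
from h import *
st("A")
E
```

```text
time_s: 12.55
position: [0.4566, 0.1475, 0.1857]
tcp_rot: [[0.865, 0.046, 0.5], [0.039, -0.999, 0.024], [0.5, -0.001, -0.866]]
force: [-0.4, -8.3, 0.2]
opening: 0.005
grasp_force: 4.3
t 12.55 p [0.457 0.147 0.186] F [-0.4 -8.3  0.2] j [   5.   28.  125.  197.    4. -105.]
tip abc A [19.  83.8 -9.3]
```

```bash
python3 -m pendant '[[0,-0.02,0,0,0,0,1],[0,-0.02,0,0,0,0,1]]'; python3 - <<'E'
from h import *
st("A")
E
```

```text
time_s: 12.75
position: [0.4564, 0.1484, 0.1856]
tcp_rot: [[0.864, 0.038, 0.502], [0.033, -0.999, 0.019], [0.503, -0.0, -0.865]]
force: [-1.3, -30.9, 1.0]
opening: 0.004
grasp_force: 15.6
t 12.75 p [0.456 0.148 0.186] F [ -1.3 -30.9   1. ] j [   5.   28.  125.  203.    4. -110.]
tip abc A [18.5 83.8 -9.2]
```

A is on its open stop. Backing off sideways, then up and away.

```bash
python3 -m pendant '[[0,0.06,0,0,0,0,1],[0,0.12,0,0,0,0,1],[0,0.15,-0.1,0,0,0,1],[0,0.15,-0.3,0,0,0,1],[-0.1,0.15,-0.5,0,0,0,1],[-0.2,0.15,-0.7,0,0,0,1],[-0.2,0.15,-0.7,0,0,0,1]]'; python3 - <<'E'
from h import *
import cv2
st("A")
c,d=capture("top");W=cloud("top",d)
for k,(l,t,rr,b) in dict(A=(228,205,252,245),C=(284,207,322,219),B=(330,200,370,217)).items():
    q=plane(k,W[t:b,l:rr].reshape(-1,3));q=q[(abs(q[:,2])<.02)&(np.hypot(q[:,0],q[:,1])>.04)&(np.hypot(q[:,0],q[:,1])<.125)]
    print(k,len(q),np.median(np.arctan2(q[:,1],q[:,0])).round(3))
t=cv2.resize(c[150:290,130:460],(792,336),interpolation=3)
c,d=capture("side");s=cv2.resize(c[130:380,120:480],(792,550),interpolation=3)[::1]
cv2.imwrite("pics/end.png",cv2.resize(np.vstack([t,s]),(536,600))[:,:,::-1])
E
```

```text
time_s: 13.45
position: [0.3402, 0.1211, 0.2574]
tcp_rot: [[0.85, 0.044, 0.524], [0.042, -0.999, 0.015], [0.524, 0.009, -0.851]]
force: [-0.3, 0.5, -0.3]
opening: 0.006
grasp_force: 0.0
t 13.45 p [0.34  0.121 0.257] F [-0.3  0.5 -0.3] j [  2.  11. 137. 141.  -0. -52.]
tip abc A [ 40.8 147.7 111.6]
A 108 1.561
C 128 0.049
B 122 0.005
```

View pics/end.png

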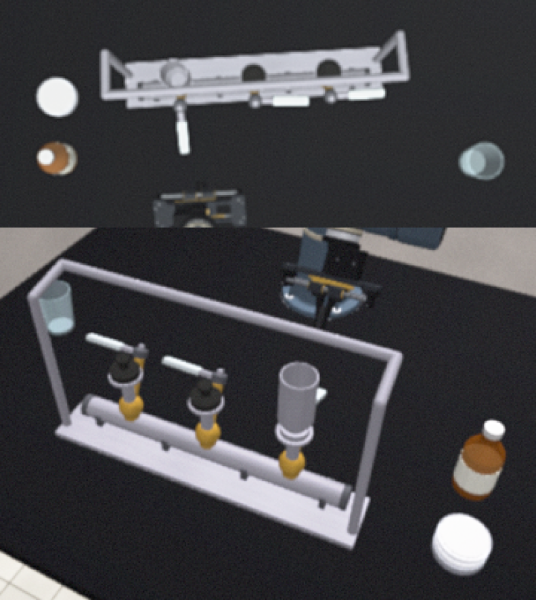

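The picture shows A's handle pointing at the robot (top view, 182,130), and B (365,95) and C (290,101) crosswise. The funnel, caps, bottle, beaker and dishes stand as before, and the arm is clear. Handing in.

```bash
python3 -c "
from rig import *
print(readout.read_state()['joint_positions'][4],bot.hand_in())"
```

```text
the job is handed in; nothing more can be done
-0.00026840273373542067 None
```

I closed valve B first, then opened the funnel valve A, each pushed onto its stop, and handed the job in at about 13.5 s. The final camera check reads B 0.005 rad, A 1.561 rad and C still closed, with nothing nearby disturbed, but joint 5 read -0.0003° at hand-in, a hair below its 0° limit.

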